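# Bolt the glazed flap of the gift shop's display case

### The arm

A 6-joint arm with a two-finger parallel gripper is mounted at the origin on the work surface. World frame = base frame: x ahead of the robot, y to its left, z up, the work surface at z = 0. Lengths are in mm, angles in rad, forces in N, time in s.
With the tool pointing down it reaches from about 350 to 775 mm from the base axis. Payload 7.3 kg.
Tool frame: the origin (TCP) lies on the centre line of the jaws, within the pads' length; the fingertips stand 14 mm ahead of it and the grasp point (between the pads) lies 5 mm behind it; z points along the fingers, y is the line along which they close (so a half turn about z gives the same grasp; the last joint's range is limited). The gripper opens to 92 mm and grips with 3 to 60 N. Pads are 19 mm wide; open, the fingers measure 130 mm over their backs; the gripper's body (75 mm by 190 mm) begins 47 mm behind the grasp point.
Start: joints at [1.105, 0.342, 1.524, -0, 1.275, -0.146], TCP at [165.034, 498.408, 204.541] pointing down, gripper open.
Joint ranges: [-2.53, 2.53], [-0.77, 2.02], [0.04, 2.7], [-1, 4.14], [0.28, 2.66], [-3.11, 3.11]. Speed limits (rad/s): [2.57, 2.57, 3.14, 3.14, 3.14, 3.14].

### API

Orientations are given as [roll, pitch, yaw] about the fixed x, y, z axes, in that order (R = Rz(yaw) Ry(pitch) Rx(roll)).
In Python, from plant import get_obs, capture, bot, spot_in, trace, pinpoint gives the robot as it stands.
- The arm moves only by the tool play_rows, never from a script. Its argument "rows" is a list of rows, each a list of 2 entries, a list of its own where there are three numbers: the shift along the world's x, y, z in units of 3 cm (1.0 is 3 cm), then the turn, a rotation vector about the world's x, y, z in units of 8 degrees (1.0 is 8 degrees). A call has 1 to 12 rows; each row shifts and turns the commanded pose from where the row before left it; what a row does not reach is not made up. A row lasts 1/8 s, in which the tool goes at most 62.5 mm and 10.7 degrees, less where a joint would pass 70% of its speed; a pose out of reach is approached as far as the arm can. A call with a number of a shift or a turn outside -1 to 1 is refused whole. A call with a gripper value outside its range is refused whole. "hand" is the opening, from -1 (shut) to 1 (fully open), set as the call begins (left out, the last holds). The fingers move at their own pace and stop on an object; the grip force is fixed at half the most. Time passes only in rows, so rows that do not move let the fingers close. It gives the time, the measured TCP pose, the force, the opening and the grip force at its end, in the units of the state.
- get_obs(): the state, without advancing time (a new reading comes with each control period).
- capture(name): name is "side" or "top"; returns a dict with "frame" (480x640x3 uint8, red, green, blue), "fov_y" (degrees; the focal length in pixels is half the picture's height over the tangent of half this angle, whatever the lens; pixels are square), "cx", "cy" (the principal point, pixels), "rvec" (rotation vector, rad) and "tvec" (3), from world to camera coordinates, as OpenCV has them. Camera axes: x right, y down, z forward; pixel columns grow to the right and rows downward; lengths in mm; the calibration is good to about 2 mm. A picture is of the moment at which its call begins. There is no depth.
- bot.close_job(): hands the job in; it is judged then, once.
Trained networks look in the newest picture that a camera, given by its name, has taken for a name from the list of things; names that differ only in an ending like _2 or _b are one class to them, and where a whole thing is asked for, a point or a joint stands for the part that bears it (a point fixed in the world has none). Each returns a list of dicts, best first, with "p" (0 to 1); they miss things now and then, are a little off and sometimes report something else, mostly with a low value. They report only what shows in the picture. A call takes as long as a camera call.
- spot_in(query, camera): "at" ([row, column] in pixels, amid what is visible of it).
- trace(query, camera): "mask" (480x640 bool, what is visible of it) and "at" ([row, column] in pixels, amid what is visible of it).
- pinpoint(query, camera): "at" ([row, column] in pixels: a listed point, or the origin of a listed thing).
The state is a dict: "time": time; "joint_positions": joint angles; "dq": joint speeds; "tau": joint torques, N m; "tool_pos": TCP position; "tcp_rot": TCP orientation; "contact_force": force on the tool from outside, world axes, zero at the start; "moment": the same for the moment, N m; "grip_width": finger opening in mm; "finger_force": force on a finger pad.
Only numpy, scipy, OpenCV 4.12 (cv2) and the standard library are available. Lean on these libraries where they do the work, as an engineer would, in place of code of your own. Each camera call takes 0.05 s, during which the arm holds its last target. There are 200 camera calls.

### The job

Lock up the display case for the night: swing the bolt's brass knob up out of its rest notch, press the springy glazed flap down bit by bit until the bolt lines up with its keeper and slide the bolt fully home, then turn the knob right down into the locking notch and let go. Do not bump the light bar above, and leave the goods on and beside the case standing where they are.

Things in the scene. Friction and masses are not known exactly. Their poses are not given: they have to be found in the camera images.
- case: Oak display case, 280 x 464 x 188 mm high, fixed. Origin: centre of underside; x away from the robot, y along its width to the left, z up. Robot-facing side slopes up 38 degrees from a hinge line at x -130, z 52 mm to a flat deck at z 188. Slope's outward normal (-0.616, 0, 0.788), up-slope (0.788, 0, 0.616). Flap closed, the bolt's rod axis runs along y at x 3.6, z 176.7 mm
- flap (a joint): Glazed oak flap in the slope, hinged at its lower edge, 350 wide, 205 mm up the slope; 0 = fully closed on a hard stop, rad, grows as its upper edge comes out. Rubber buffers hold it proud at about 0.068 (12 mm at the bolt, 182 mm from the hinge); pressed square to the slope at the bolt it gives about 0.9 mm per newton. Once bolted it stays where the keeper holds it, 0.009 to 0.052
- bolt (a joint): Slide of the steel barrel bolt on the flap's upper rail (rod 12 mm thick), m: 0 = drawn back, 0.045 = fully home, along the case's +y; friction 2.5 N. Its end reaches the keeper after 20 mm. The barrel's slot has a notch at each end, on the down-slope side: within 1.5 mm of either end the knob can be turned down, and then it blocks the slide
- knob (a joint): Turn of the bolt's knob about the rod, in rad: 0 = fully down in a notch (stem 65 degrees from the slope's normal, towards the lower edge of the slope), 1.13 = stem straight out along the slope's normal, 1.2 = stop. The bolt slides freely above about 0.75. Light friction (about 0.6 N at the ball) holds it where it is left
- knob_ball (a point): Centre of the brass ball (22 mm) at the end of the knob's 8 mm stem, 40 mm from the rod axis. It can be pinched with the fingers closing along the rod (case's y) and turns in the pinch
- bolt_axis (a point): Point on the rod axis at the foot of the knob's stem; slides with the bolt. It stands 16 mm above the face of the flap; barrel walls and collars reach 12 mm above the axis
- keeper_foot (a point): Point on the left stile under the near face of the keeper, a steel block 30 x 22 mm, 34 mm high, with a square opening 15 mm high for the 12 mm rod. It is screwed on through slots, differently each time: the opening's centre lies 16 to 24 mm from this point, square to the slope. The bolt enters only if the flap is pressed to match (by 4 to 12 mm, give or take 1.5): feel for it
- bolt_tip (a point): Free end of the rod, on its axis, 78 mm along +y of the case from bolt_axis
- lamp: Aluminium light bar of the case, 18 mm thick, 420 mm long along y, on two end arms. Origin as the case's: the bar's axis is at x -15, z 313 mm in the case frame, right above the knob, so a hand pointing straight down does not fit: come in tilted 30 to 45 degrees, fingers pointing down and away from the robot
- tumbler: Blue lidded tumbler, 74 mm in diameter, 147 mm high, on the table to the left of the case; origin at the centre of its underside
- candle: Copper candle tin, 66 mm in diameter, 52 mm high, on the deck of the case; origin at the centre of its underside
- carving: White and red wooden lighthouse, 54 mm in diameter at the foot, 116 mm high, on the deck of the case; origin at the centre of its underside

How it is judged:
By the outcome, as a careful person would: the job done as asked, in the order asked, and still so for the second after the job is handed in, with the robot touching nothing.
It also fails if it takes over 50 s, if anything falls off the work surface, if the arm or the gripper's body presses on something with over 40 N, if the wrist force passes 120 N, or if a joint passes its speed limit or range.

## Working session

There is one attempt and no reset: what is moved stays moved. The work goes in short steps, Python scripts to look and compute and a tool call to move; the robot and the scene stay as the last step left them, time stands still between calls to the robot, and variables do not carry over. Pictures are saved under pics/ and viewed, at most 10 in all, crops included, and the job is handed in when it is done.

Besides the shell and the picture viewer there is one more tool, called after "Request:" as a command line: name --argument value ..., lists and objects as JSON in quotes. play_rows: Moves the arm, as the interface text tells. Shifts and turns lie within -1 to 1; 1 stands for 3 cm of shift or 8 degrees of turn. Its arguments: {"type":"object","properties":{"rows":{"type":"array"},"hand":{"type":"number"}},"required":["rows"]}

```bash
mkdir -p pics; ls; cat > h.py <<'E'
import numpy as np, cv2
from plant import get_obs, capture, bot, spot_in, trace, pinpoint
def cam(n):
    c=capture(n); f=240/np.tan(np.radians(c["fov_y"]/2))
    K=np.array([[f,0,c["cx"]],[0,f,c["cy"]],[0,0,1]]); R=cv2.Rodrigues(np.array(c["rvec"],float))[0]; t=np.array(c["tvec"],float).reshape(3,1)
    return c["frame"],K,R,t
def proj(C,p):
    q=C[2]@np.array(p,float).reshape(3,1)+C[3]; q=C[1]@q; return (q[:2]/q[2]).ravel()
def tri(cs,uvs):
    A=[];b=[]
    P=[c[1]@np.hstack([c[2],c[3]]) for c in cs]
    M=[]
    for p,(r,c) in zip(P,uvs): M+= [c*p[2]-p[0], r*p[2]-p[1]]
    M=np.array(M); x=np.linalg.lstsq(M[:,:3],-M[:,3],rcond=None)[0]
    return x,[proj(c,x)[::-1]-u for c,u in zip(cs,uvs)]
E
python3 - <<'E'
from h import *
cs=[cam("side"),cam("top")]
for n,c in zip(["side","top"],cs):
    cv2.imwrite(f"pics/{n}0.png",c[0][:,:,::-1]); print(n,(-c[2].T@c[3]).ravel().round(),c[1][0,0])
for q in ["case","knob_ball","bolt_axis","bolt_tip","keeper_foot","lamp","tumbler","candle","carving"]:
    u=[]
    for n in ["side","top"]:
        r=pinpoint(q,n); u.append(r[0]["at"] if r else None); print(q,n,[(np.round(x["at"]),round(x["p"],2)) for x in r[:2]])
    if all(x is not None for x in u): x,e=tri(cs,u); print("   ",x.round(1),np.round(e,1).tolist())
print(get_obs())
E
```

```text
pics
side [260. 389. 664.] 491.40560042932077
top [479.  51. 992.] 448.47683406683035
case side [(array([296., 358.]), 0.98)]
case top [(array([260., 344.]), 0.55)]
    [611.4 -22.6  -7.9] [[0.1, 0.4], [-0.3, -0.2]]
knob_ball side [(array([261., 342.]), 0.88)]
knob_ball top [(array([268., 302.]), 0.66)]
    [568.5  66.  183.4] [[-0.1, -0.5], [0.4, 0.3]]
bolt_axis side [(array([244., 320.]), 0.58)]
bolt_axis top [(array([262., 188.]), 0.31)]
    [517.6 198.3 361. ] [[-12.6, -38.0], [26.5, 15.7]]
bolt_tip side [(array([272., 274.]), 0.61), (array([437., 203.]), 0.57)]
bolt_tip top [(array([241., 259.]), 0.57), (array([243., 304.]), 0.44)]
    [616.  144.8 186.7] [[-0.2, -1.0], [0.7, 0.6]]
keeper_foot side [(array([280., 256.]), 0.88)]
keeper_foot top [(array([234., 256.]), 0.93)]
    [637.2 157.6 161.5] [[0.3, 2.1], [-1.4, -1.2]]
lamp side []
lamp top [(array([190., 307.]), 0.74)]
tumbler side [(array([434., 202.]), 0.73), (array([271., 276.]), 0.51)]
tumbler top [(array([262., 191.]), 0.94)]
    [597.4 313.5  -2.9] [[-0.3, -1.6], [0.9, 0.8]]
candle side [(array([205., 277.]), 0.81)]
c
[... 241 characters left out ...]
.3], [1.2, 0.8]]
{'time': 1.0, 'joint_positions': array([ 1.10501214e+00,  3.41971389e-01,  1.52409192e+00, -2.83844140e-05,
        1.27539471e+00, -1.45985793e-01]), 'dq': array([-0.00043272, -0.00077555, -0.00122806,  0.00077176,  0.00117814,
       -0.00088128]), 'tau': array([-4.26812321e-04, -4.31142282e+01, -2.44478989e+01,  7.15622376e-02,
        4.83677618e-02, -1.85517411e-05]), 'tool_pos': array([165.0393808 , 498.41167117, 204.55819454]), 'tcp_rot': array([3.14146340e+00, 4.64527012e-05, 2.82180252e+00]), 'contact_force': array([-0.36566678,  0.27867551,  0.61728656]), 'moment': array([-0.02134523,  0.02847173, -0.01100118]), 'finger_force': 0.0, 'grip_width': 92.03389315248614}
```

View pics/side0.png

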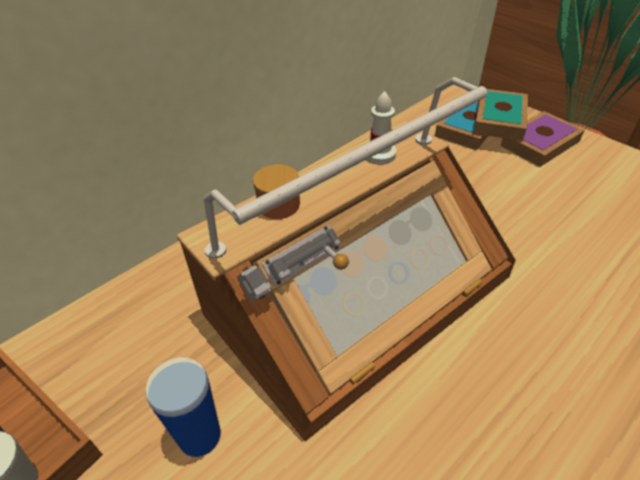

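View pics/top0.png

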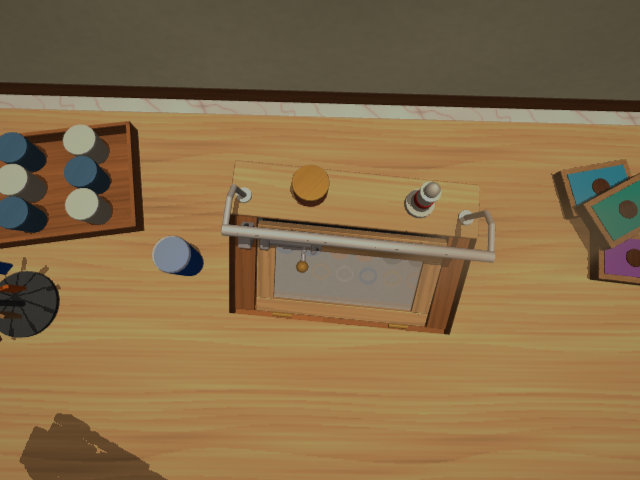

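```bash
cat >> h.py <<'E'
n=np.array([-.616,0,.788]); up=np.array([.788,0,.616])
H=np.array([-130,0,52.])
def axis_c(th): # bolt axis point (xz) in case frame with flap angle th
    a=np.array([3.6,0,176.7])-H; c,s=np.cos(th),np.sin(th)
    u,v=a@up,a@n
    return H+up*(u*c-v*s)+n*(u*s+v*c)
def ball_c(th,k):
    ang=np.radians(65)-k; c,s=np.cos(th),np.sin(th)
    u,v=-40*np.sin(ang),40*np.cos(ang)
    return axis_c(th)+up*(u*c-v*s)+n*(u*s+v*c)
def Rz(w): return np.array([[np.cos(w),-np.sin(w),0],[np.sin(w),np.cos(w),0],[0,0,1]])
E
python3 - <<'E'
from h import *
from scipy.optimize import least_squares
cs={"side":cam("side"),"top":cam("top")}
pts=[("top",(230,225),(-15,210,313)),("top",(257,492),(-15,-210,313)),("side",(216,239),(-15,210,313)),("side",(93,484),(-15,-210,313)),
("top",(162,234),(140,232,188)),("top",(184,479),(140,-232,188)),("side",(237,180),(140,232,188)),("side",(437,307),(-140,232,0)),("top",(333,447),(-140,-232,20)),("side",(296,358),(0,0,0)),("top",(260,344),(0,0,0))]
bd={"side":(261,341.5),"top":(267.5,302)}
kd={"side":(280,256),"top":(234,256)}
def f(p,full=False):
    x,y,w,by,ky=p; T=np.array([x,y,0]); r=[]
    for c,rc,q in pts: r.append(proj(cs[c],Rz(w)@np.array(q,float)+T)[::-1]-rc)
    for c in bd: r.append(proj(cs[c],Rz(w)@(ball_c(.068,0)+[0,by,0])+T)[::-1]-bd[c])
    kf=H+up*182; kf=kf+0
    for c in kd: r.append(proj(cs[c],Rz(w)@(kf+[0,ky,0])+T)[::-1]-kd[c])
    return np.array(r) if full else np.ravel(r)
s=least_squares(f,[611,-22,-.08,80,160],loss="soft_l1",x_scale=[10,10,.1,10,10])
print(s.x.round(3)); print(f(s.x,True).round(1).tolist())
x,y,w,by,ky=s.x; T=np.array([x,y,0])
for k in (0,1.13): print("ball",k,(Rz(w)@(ball_c(.068,k)+[0,by,0])+T).round(1))
print("axis",(Rz(w)@(axis_c(.068)+[0,by,0])+T).round(1))
E
```

```text
[ 6.08826e+02 -2.44980e+01 -7.20000e-02  8.54190e+01  1.84005e+02]
[[1.3, -1.8], [-0.9, 2.5], [0.7, -1.1], [-3.3, -2.4], [0.1, 0.8], [1.2, 1.4], [-3.0, -3.6], [4.3, -0.7], [0.8, 1.2], [-2.4, 2.6], [0.3, 0.5], [2.3, -0.2], [-0.2, 1.5], [0.1, 2.0], [-1.0, -2.0]]
ball 0 [571.6  63.8 173.9]
ball 1.13 [583.   63.  215.2]
axis [609.8  61.1 185.5]
```

Request:
play_rows --rows '[[[0.7,-0.9,0.2],[0,0,0.3]],[[0.7,-0.9,0.2],[0,0,0.3]],[[0.7,-0.9,0.2],[0,0,0.3]],[[0.7,-0.9,0.2],[0,0,0.3]],[[0.7,-0.9,0.2],[0,0,0.3]],[[0.7,-0.9,0.2],[0,0,0.3]],[[0.7,-0.9,0.1],[-0.05,-0.7,0]],[[0.7,-0.9,0.1],[-0.05,-0.7,0]],[[0.7,-0.9,0.1],[-0.05,-0.7,0]],[[0.7,-0.9,0.1],[-0.05,-0.7,0]],[[0.7,-0.9,0],[-0.05,-0.7,0]],[[0.7,-0.9,0],[-0.05,-0.7,0]]]'

```text
time: 2.6
tool_pos: [417.5, 173.8, 253.1]
tcp_rot: [-3.14, 0.592, 3.074]
contact_force: [0.6, 0.2, -0.9]
grip_width: 91.7
finger_force: 0.0
```

Request:
play_rows --rows '[[[0.75,-0.85,0],[-0.01,-0.2,0]],[[0.75,-0.85,0],[-0.01,-0.2,0]],[[0.75,-0.85,0],[-0.01,-0.2,0]],[[0.75,-0.85,0],[-0.01,-0.2,0]],[[0,0,0],[0,0,0]]]' --hand 0.1

```text
time: 3.22
tool_pos: [507.6, 70.6, 252.3]
tcp_rot: [3.141, 0.699, 3.068]
contact_force: [0.0, -1.0, 0.9]
grip_width: 51.2
finger_force: 0.0
```

```bash
python3 - <<'E'
from h import *
cs=[cam("side"),cam("top")]
o=get_obs(); print(o["tool_pos"],o["tcp_rot"],o["time"],o["grip_width"])
for n,c in zip(["side","top"],cs):
    print(n,"tcp px",proj(c,o["tool_pos"])[::-1].round(1),[(np.round(r["at"],1),round(r["p"],2)) for r in pinpoint("knob_ball",n)],[(np.round(r["at"],1),round(r["p"],2)) for r in trace("knob_ball",n)][:2])
ims=[]
for c in cs:
    p=proj(c,(540,66,215)).astype(int); im=c[0][p[1]-75:p[1]+75,p[0]-100:p[0]+100,::-1]; ims.append(cv2.resize(im,None,fx=3.9,fy=3.9,interpolation=cv2.INTER_CUBIC)[:, :]); print(p)
cv2.imwrite("pics/c1.png",cv2.resize(np.vstack(ims),(400,600))); cv2.imwrite("pics/c1s.png",ims[0])
E
```

```text
[506.68837713  72.18963171 252.3511431 ] [3.14055098 0.69889188 3.07083742] 3.325 50.956788780640004
side tcp px [250.6 376.9] [] [(array([276.7, 323.1]), 0.72), (array([258.5, 342.4]), 0.62)]
top tcp px [301.4 296.8] [(array([266.9, 302.7]), 0.43)] [(array([264.8, 303.2]), 0.57)]
[358 255]
[301 282]
```

View pics/c1s.png

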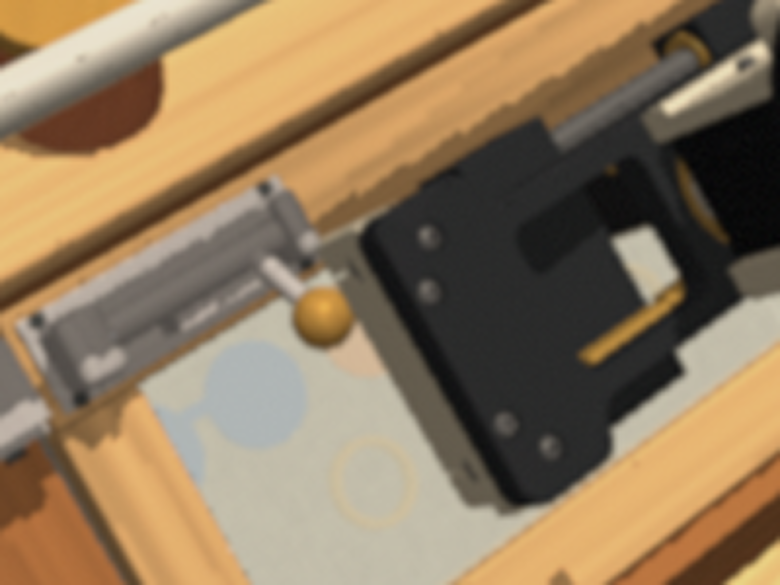

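Request:
play_rows --rows '[[[0.5,-0.05,-0.58],[0,0,0]],[[0.5,-0.05,-0.58],[0,0,0]],[[0.4,-0.04,-0.46],[0,0,0]],[[0.4,-0.04,-0.46],[0,0,0]],[[0.3,-0.03,-0.35],[0,0,0]],[[0.1,0,-0.1],[0,0,0]],[[0,0,0],[0,0,0]]]'

```text
time: 4.4
tool_pos: [574.6, 69.9, 195.0]
tcp_rot: [-3.134, 0.672, 3.072]
contact_force: [-0.7, -0.1, -0.6]
grip_width: 50.4
finger_force: 0.0
```

```bash
cat > look.py <<'E'
from h import *
import sys
cs=[cam("side"),cam("top")]
o=get_obs(); print(o["tool_pos"],o["tcp_rot"],o["time"],o["grip_width"],o["contact_force"])
ims=[]
for n,c in zip(["side","top"],cs):
    print(n,"tcp px",proj(c,o["tool_pos"])[::-1].round(1),[(np.round(r["at"],1),round(r["p"],2)) for r in pinpoint("knob_ball",n)])
    p=proj(c,(580,80,190)).astype(int); print(p); ims.append(cv2.resize(c[0][p[1]-60:p[1]+60,p[0]-80:p[0]+80,::-1],(400,300),interpolation=cv2.INTER_CUBIC))
cv2.imwrite(sys.argv[1],np.hstack(ims))
E
python3 look.py pics/c2.png
```

```text
[574.30846324  69.86933444 195.14366724] [-3.13390041  0.67196148  3.07201591] 4.5 50.12007720835422 [-0.13535906  0.07421403 -0.80745104]
side tcp px [253.8 336.8] []
[328 258]
top tcp px [264.4 300. ] [(array([265.8, 303.6]), 0.62)]
[294 261]
```

View pics/c2.png

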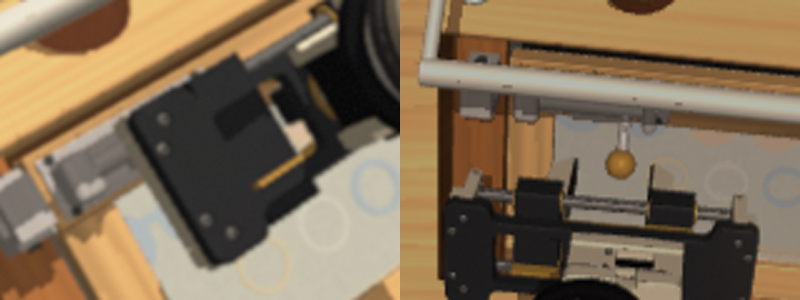

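```bash
python3 -c "
from h import *
o=get_obs();print(o['joint_positions'],o['dq'],o['tool_pos'],o['tau'])
c=cv2.imread('pics/c2.png')"
```

```text
[ 0.02959145  0.1694993   2.02813414 -0.25071618  0.28310639 -1.25188025] [ 1.22943795e-03  2.87929062e-03 -2.83094171e-03 -1.70068644e-03
 -1.71361011e-03  2.05365365e-05] [574.33659052  69.84085945 195.28354998] [-4.52964568e-04 -3.17117643e+01 -2.24561369e+01 -2.85670934e-01
 -2.67725989e+00 -2.38675112e-02]
```

Request:
play_rows --rows '[[[0,-0.08,0],[0.03,0.4,0]],[[0,-0.08,0],[0.03,0.4,0]],[[0,0,-0.2],[0,0,0]],[[0,0,0],[0,0,0]]]'

```text
time: 5.1
tool_pos: [573.6, 65.0, 187.8]
tcp_rot: [-3.134, 0.559, 3.072]
contact_force: [-0.6, 1.2, -0.7]
grip_width: 50.6
finger_force: 0.0
```

```bash
python3 -c "
from h import *
o=get_obs();print(o['joint_positions'],o['tool_pos'],o['tcp_rot'],o['contact_force'])"
```

```text
[ 0.00940084  0.19721996  1.93990353 -0.11361854  0.45026209 -1.40105786] [573.57967633  65.00523821 187.83661377] [-3.13424951  0.55864721  3.07162968] [-0.55679254  1.15452143 -0.66530002]
```

Request:
play_rows --rows '[[[-0.05,0,-0.17],[0,0,0]],[[0,0,-0.17],[0,0,0]],[[0,0,0],[0,0,0]]]'

```text
time: 5.48
tool_pos: [572.6, 65.1, 178.0]
tcp_rot: [-3.134, 0.559, 3.072]
contact_force: [0.5, -0.7, 0.3]
grip_width: 50.6
finger_force: 0.0
```

Request:
play_rows --rows '[[[0,0,0],[0,0,0]],[[0,0,0],[0,0,0]],[[0,0,0],[0,0,0]],[[0,0,0],[0,0,0]]]' --hand -0.6

```text
time: 5.98
tool_pos: [573.1, 65.1, 178.9]
tcp_rot: [-3.135, 0.56, 3.072]
contact_force: [0.1, -0.0, 0.8]
grip_width: 19.7
finger_force: 0.0
```

```bash
python3 look.py pics/c3.png
```

```text
[573.08160904  65.02883438 178.84717274] [-3.13460657  0.55997785  3.07153716] 6.075 18.794947290128665 [-0.40992155  0.07524059  0.41458654]
side tcp px [260.8 339.9] []
[328 258]
top tcp px [266.2 302.8] [(array([269.6, 302.7]), 0.72), (array([258.7, 191.7]), 0.25)]
[294 261]
```

View pics/c3.png

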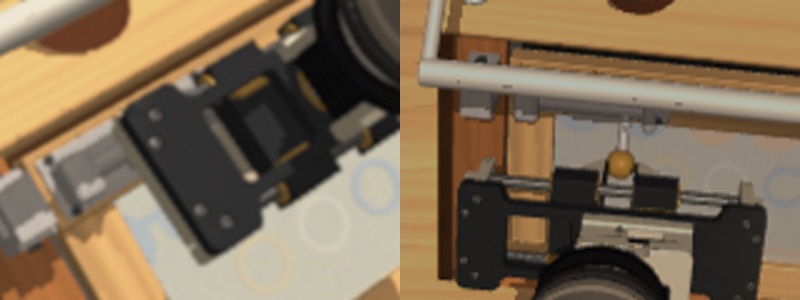

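```bash
python3 - <<'E'
from h import *
from scipy.spatial.transform import Rotation as Ro
o=get_obs(); R=Ro.from_euler("xyz",o["tcp_rot"]).as_matrix(); t=o["tool_pos"]; print(R.round(3))
ims=[]
for n in ["side","top"]:
    c=cam(n); p=proj(c,t); S=10; x0,y0=int(p[0])-20,int(p[1])-25
    im=cv2.resize(c[0][y0:y0+50,x0:x0+40,::-1],(400,500),interpolation=cv2.INTER_CUBIC)
    for q,col in [((0,0,0),(0,0,255)),((0,9.4,14),(0,255,0)),((0,-9.4,14),(0,255,0)),((9.5,9.4,14),(255,0,0)),((-9.5,9.4,14),(255,0,255)),((9.5,-9.4,14),(255,0,0)),((-9.5,-9.4,14),(255,0,255))]:
        u=proj(c,t+R@np.array(q)); u=(u+.5-[x0,y0])*S; cv2.circle(im,tuple(int(v) for v in u),4,col,-1)
    ims.append(im); print(n,x0,y0)
cv2.imwrite("pics/c4.png",np.hstack(ims))
E
```

```text
[[-0.845  0.074  0.529]
 [ 0.059  0.997 -0.044]
 [-0.531 -0.006 -0.847]]
side 319 235
top 282 241
```

View pics/c4.png

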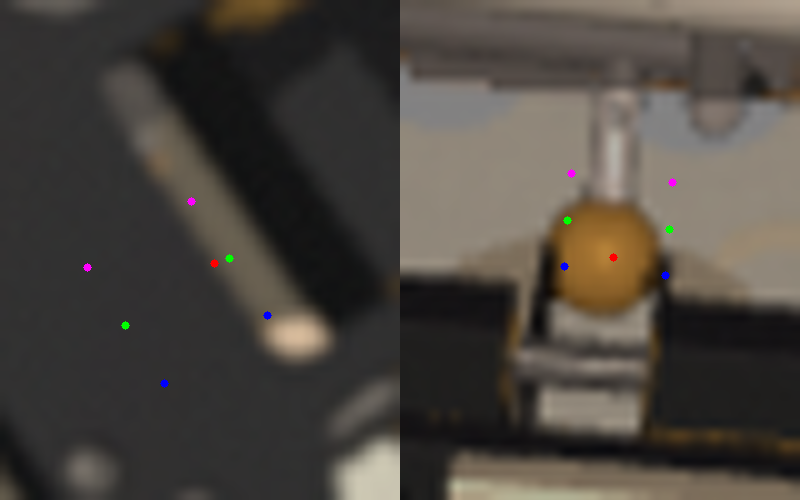

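```bash
python3 - <<'E'
from h import *
for n in ["side","top"]: np.save(f"{n}_cl.npy",cam(n)[0])
E
```

Request:
play_rows --rows '[[[0,0,0],[0,0,0]],[[0,0,0],[0,0,0]],[[0,0,0],[0,0,0]],[[0,0,0],[0,0,0]]]' --hand 0.1

```text
time: 6.88
tool_pos: [573.0, 65.0, 178.8]
tcp_rot: [-3.135, 0.56, 3.072]
contact_force: [0.0, 0.4, 0.6]
grip_width: 49.5
finger_force: 0.0
```

```bash
python3 - <<'E'
from h import *
from scipy.spatial.transform import Rotation as Ro
o=get_obs(); R=Ro.from_euler("xyz",o["tcp_rot"]).as_matrix(); t=o["tool_pos"]; w=o["grip_width"]/2; print(t,w)
c=cam("top"); p=proj(c,t); S=8; x0,y0=int(p[0])-25,int(p[1])-30
ims=[]
for f in (np.load("top_cl.npy"),c[0]):
    ims.append(cv2.resize(f[y0:y0+60,x0:x0+50,::-1],(400,480),interpolation=cv2.INTER_CUBIC))
for sy in (-1,1):
    pl=[((proj(c,t+R@np.array(q))+.5-[x0,y0])*S).astype(int) for q in [(-9.5,sy*w,14),(9.5,sy*w,14),(9.5,sy*w,-20),(-9.5,sy*w,-20)]]
    cv2.polylines(ims[1],[np.array(pl)],True,(0,0,255),1)
cv2.imwrite("pics/c5.png",np.hstack(ims))
E
```

```text
[573.04638721  65.04291351 178.78485311] 24.75685180579848
```

View pics/c5.png

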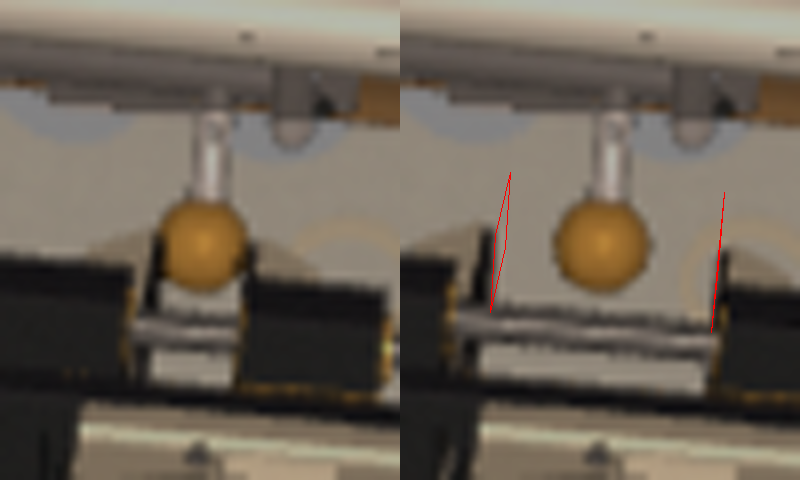

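```bash
python3 - <<'E'
from h import *
c=cam("top")
for f in (np.load("top_cl.npy"),c[0]):
    g=f[256:276,290:316].astype(int); print("R"); print("\n".join(" ".join("%3d"%v for v in r) for r in g[:,:,0]-g[:,:,2]))
E
```

```text
R
 23  22  23  23  23  22  22  22  23  23  22  18  21  13  22  17  21  20  19  17  14  12  14  14  18  19
 22  23  22  23  23  22  23  22  23  23  22  18  22  14  22  17  22  22  22  22  21  21  22  22  23  23
 23  23  22  22  24  23  23  22  22  22  22  19  22  15  22  19  23  23  22  23  23  23  23  22  22  22
 22  23  23  23  23  22  23  22  23  21  19  20  23  24  21  18  23  23  23  22  22  23  22  23  22  22
 22  23  23  22  23  22  23  22  23  22  21  26  28  26  20  19  23  22  22  21  22  22  22  23  22  23
 22  22  23  22  23  23  23  23  26  42  61  63  60  52  50  36  23  23  22  23  23  23  22  22  23  23
 22  22  22  22  22  23  23  25  58  82  90  93  92  91  87  71  38  22  22  22  23  23  22  23  22  22
 22  22  23  22  23  23  24  48  82  95  99 101 101 101  99  90  69  33  23  22  23  23  22  22  22  22
 23  23  22  24  25  27  31  71  90 102 106 109 108 108 106  97  86  52  23  23  22  23  23  23  25  34
 23  26  26  31  31  31  27  58  95 106 111 117 122 116 109 103  92  67  25  24  24  23  22  25  36  38
 31  32  32  33  33  32  14  40  97 108 111 118 124 119 11
[... 2363 characters left out ...]
  70  84  95 100 100 101 103  98  91  78  44  22  22  22  24  37  38  25  22
 23  23  23  22  22  22  22  36  71  85  91  93  93  92  90  79  51  25  23  22  22  25  39  37  22  22
 23  22  23  23  23  22  23  23  33  60  77  80  81  79  71  43  25  23  23  22  23  26  39  36  22  21
 22  23  23  23  22  22  22  23  23  26  33  43  44  39  28  24  22  23  23  22  22  24  39  37  26  22
 19  23  23  22  22  22  22  23  23  23  24  24  25  24  22  23  23  23  23  22  22  24  35  40  31  21
 11  14  14  16  15  14  14  17  17  19  19  19  23  23  23  22  22  22  23  23  23  24  32  40  36  28
 10  11  10  10  10  10   9  11  11  12  12  11  14  14  16  15  14  14  16  16  19  19  22  33  39  35
```

Request:
play_rows --rows '[[[0.09,-0.01,-0.14],[0,0,0]],[[0.09,-0.01,-0.14],[0,0,0]],[[0.09,-0.01,-0.14],[0,0,0]],[[0,0,0],[0,0,0]]]'

```text
time: 7.48
tool_pos: [581.1, 64.1, 165.5]
tcp_rot: [-3.134, 0.559, 3.072]
contact_force: [0.5, 0.2, -0.2]
grip_width: 50.8
finger_force: 0.0
```

Request:
play_rows --rows '[[[0,0,0],[0,0,0]],[[0,0,0],[0,0,0]],[[0,0,0],[0,0,0]],[[0,0,0],[0,0,0]]]' --hand -0.65

```text
time: 7.98
tool_pos: [581.2, 64.8, 166.3]
tcp_rot: [-3.136, 0.56, 3.071]
contact_force: [-0.1, 5.8, 0.4]
grip_width: 17.7
finger_force: 29.1
```

```bash
python3 - <<'E'
from h import *
c=cam("top");o=get_obs(); print(o["tool_pos"],o["joint_positions"],o["grip_width"],o["contact_force"])
g=c[0][250:276,290:316].astype(int); print("\n".join(" ".join("%3d"%v for v in r) for r in g[:,:,0]-g[:,:,2]))
E
```

```text
[581.19859158  64.88641915 166.32575514] [ 0.0078961   0.24131519  1.95467041 -0.12487469  0.38978481 -1.3889686 ] 17.299621908944136 [ 1.14269033  5.32915758 -0.99676597]
  5   3   7   7  16  20  20  19  20  20  19  19  12  19  11  20  12   5   6   5  14  11  13  13  13  12
  1   1   3  13  22  22  22  22  21  22  21  21  17  20  13  22   9   0  -1   0   4  14  17  18  18  16
  2   9  12  21  22  22  23  22  22  22  21  21  12  21  15  21   6   1   0   1   2  16  19  20  20  16
 11  20  21  22  22  23  23  22  22  22  22  22  18  22  15  20   3   1   1   1   2   9  18  19  17   8
 20  22  22  23  22  22  23  23  22  23  22  19  21  24  23  19   2   1   0   1   0   2   5   7   5   2
 23  22  23  22  23  22  23  23  23  22  22  18  20  24  26  20  12  12   5   0   1   1   1   1   0   5
 23  22  23  23  23  23  22  22  22  22  23  19  20  17  25  20  22  21  19  17  14  13  14  15  18  19
 22  23  22  23  22  22  22  22  23  23  22  17  21  15  25  20  22  22  22  22  21  21  21  22  22  22
 22  22  23  23  23  23  23  23  23  22  22  17  22  16  23  16  23  23  22  23  22  23  22  23 
[... 1075 characters left out ...]
  29  77  91  98  99 103 100  63  60  55  44   0   0   0   0   1   0   0   1
  2   3   4  23  37   9  10  10  34  46  61  63  76  62  49  55  51  51   0   0   1   1   0   1   0   1
  2   2   4  17  14   9  10   9  11  12  16  17  22  14  15  17  18  38   2   2   3   2   2   2   1   1
  2   1   8  31  21  20  21  20  19  18  16  15  14  11   9   9  11  32   1   2   2   2   2   2   3   3
  3   2   7  31  14  13  14  14  14  14  15  17  18  18  20  20  22  34   2   1   2   2   2   1   2   2
  3   2   9  39   7   8   9   8  11  10  12  12  12  13  13  14  15  33   2   2   2   2   2   2   2   2
  2   2   7  33  17   7   9  19  17  17  14  13  10  11  10   8  14  21   2   2   2   2   1   3   2   1
```

Request:
play_rows --rows '[[[0,0,0],[0,0,0]],[[0,0.03,0],[0,0,0]],[[0,0,0],[0,0,0]]]' --hand -0.1

```text
time: 8.4
tool_pos: [581.1, 64.9, 166.2]
tcp_rot: [-3.134, 0.56, 3.072]
contact_force: [-0.4, 0.4, -0.4]
grip_width: 39.9
finger_force: 0.0
```

Request:
play_rows --rows '[[[0.1,-0.01,-0.16],[0,0,0]],[[0.1,0,-0.17],[0,0,0]],[[0.1,-0.01,-0.17],[0,0,0]],[[0,0,0],[0,0,0]]]'

```text
time: 8.9
tool_pos: [590.1, 64.3, 150.4]
tcp_rot: [-3.134, 0.559, 3.072]
contact_force: [0.1, 0.3, -0.6]
grip_width: 41.3
finger_force: 0.0
```

Request:
play_rows --rows '[[[0,0,0],[0,0,0]],[[0,0,0],[0,0,0]],[[0,0,0],[0,0,0]]]' --hand -0.7

```text
time: 9.28
tool_pos: [590.2, 64.5, 151.4]
tcp_rot: [-3.135, 0.56, 3.072]
contact_force: [-0.3, 0.5, -0.7]
grip_width: 20.2
finger_force: 30.0
```

```bash
python3 - <<'E'
from h import *
c=cam("top");o=get_obs(); print(o["tool_pos"],o["joint_positions"],o["grip_width"],o["contact_force"],o["finger_force"])
print(pinpoint("knob_ball","top"))
E
```

```text
[590.19925045  64.47423889 151.41154074] [ 0.00752178  0.27929481  1.95277735 -0.1391113   0.35423265 -1.37457332] 20.1830205110182 [0.00633404 0.4130091  0.71888911] 29.99997228384018
[{'at': [265.4, 303.4], 'p': 0.48}]
```

```bash
python3 - <<'E'
from h import *
ims=[]
for n,(x0,y0) in {"side":(315,230),"top":(280,240)}.items():
    c=cam(n); ims.append(cv2.resize(c[0][y0:y0+50,x0:x0+50,::-1],(400,400),interpolation=cv2.INTER_CUBIC))
cv2.imwrite("pics/c6.png",np.hstack(ims))
E
```

```text
(no output)
```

View pics/c6.png

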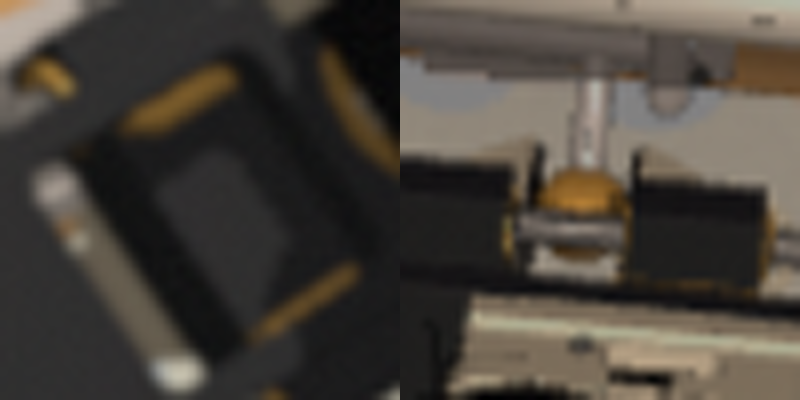

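```bash
python3 - <<'E'
from h import *
b=[Rz(-.072)@ball_c(.068,k) for k in np.arange(0,1.0,.1)]
print((np.diff(b,axis=0)/30).round(3)); print((b[-1]-b[0]).round(1))
ks=[ (Rz(-.072)@(ball_c(th,.9))) for th in (.068,.058,.048,.038,.028,.018,.008)]
print((np.diff(ks,axis=0)).round(2)); 
E
```

```text
[[-0.032  0.002  0.129]
 [-0.019  0.001  0.132]
 [-0.006  0.     0.133]
 [ 0.007 -0.001  0.133]
 [ 0.021 -0.001  0.132]
 [ 0.034 -0.002  0.129]
 [ 0.046 -0.003  0.125]
 [ 0.058 -0.004  0.12 ]
 [ 0.07  -0.005  0.113]]
[ 5.4 -0.4 34.4]
[[ 1.55 -0.11 -0.93]
 [ 1.54 -0.11 -0.94]
 [ 1.54 -0.11 -0.96]
 [ 1.53 -0.11 -0.97]
 [ 1.52 -0.11 -0.99]
 [ 1.51 -0.11 -1.  ]]
```

Request:
play_rows --rows '[[[-0.03,0,0.13],[0,0,0]],[[-0.02,0,0.13],[0,0,0]],[[-0.01,0,0.13],[0,0,0]],[[0.01,0,0.13],[0,0,0]],[[0.02,0,0.13],[0,0,0]],[[0,0,0],[0,0,0]]]'

```text
time: 10.22
tool_pos: [589.8, 64.4, 171.4]
tcp_rot: [-3.135, 0.561, 3.071]
contact_force: [1.7, -0.2, -2.4]
grip_width: 19.9
finger_force: 30.0
```

```bash
python3 - <<'E'
from h import *
c=cam("top");o=get_obs(); print(o["tool_pos"],o["joint_positions"],o["grip_width"],o["contact_force"],o["finger_force"])
for q in ("knob_ball","bolt_axis","bolt_tip"): print(q,[(r["at"],round(r["p"],2)) for r in pinpoint(q,"top")])
E
```

```text
[589.72086361  64.45297371 171.23547788] [ 0.00746796  0.24786943  1.92849014 -0.12126512  0.40853766 -1.39369316] 20.485216190950027 [ 2.31795616  0.87212973 -2.69179487] 29.99941885471344
knob_ball []
bolt_axis []
bolt_tip [([234.6, 252.8], 0.66), ([243.0, 259.3], 0.56)]
```

Request:
play_rows --rows '[[[0.04,0,0.11],[0,0,0]],[[0.05,0,0.11],[0,0,0]],[[0.06,0,0.11],[0,0,0]],[[0.07,0,0.1],[0,0,0]],[[0,0,0],[0,0,0]]]'

```text
time: 11.05
tool_pos: [596.2, 64.1, 184.0]
tcp_rot: [-3.134, 0.561, 3.071]
contact_force: [1.2, -2.6, -3.6]
grip_width: 20.0
finger_force: 30.0
```

```bash
cat > s.py <<'E'
from h import *
o=get_obs(); F=Rz(.072)@o["contact_force"]; p=Rz(.072)@o["tool_pos"]; print("t",o["time"],"tcp",o["tool_pos"].round(1),"w",round(o["grip_width"],1),"| force n,up,y:",(F@n).round(1),(F@up).round(1),F[1].round(1),"| pos n,up,y:",(p@n).round(1),(p@up).round(1),p[1].round(1))
E
python3 s.py
```

```text
t 11.05 tcp [596.2  64.1 184. ] w 20.0 | force n,up,y: -3.7 -1.1 -2.5 | pos n,up,y: -218.5 578.3 106.8
```

Request:
play_rows --rows '[[[0.01,0.1,0],[0,0,0]],[[0.01,0.1,0],[0,0,0]],[[0,0,0],[0,0,0]]]'

```text
time: 11.42
tool_pos: [596.6, 70.8, 183.7]
tcp_rot: [-3.135, 0.56, 3.072]
contact_force: [1.0, -1.4, -3.5]
grip_width: 20.2
finger_force: 30.0
```

```bash
python3 s.py
```

```text
t 11.425 tcp [596.6  70.8 183.7] w 20.2 | force n,up,y: -3.4 -1.3 -1.3 | pos n,up,y: -218.6 578.0 113.6
```

Request:
play_rows --rows '[[[0.01,0.12,0],[0,0,0]],[[0.01,0.11,0],[0,0,0]],[[0.01,0.11,0],[0,0,0]],[[0.05,0,-0.03],[0,0,0]],[[0.05,0,-0.03],[0,0,0]],[[0.05,0,-0.03],[0,0,0]],[[0.03,0,-0.03],[0,0,0]],[[0,0,0],[0,0,0]]]'

```text
time: 12.42
tool_pos: [602.5, 80.7, 179.9]
tcp_rot: [-3.135, 0.559, 3.072]
contact_force: [-3.5, 1.0, -0.4]
grip_width: 20.0
finger_force: 30.0
```

```bash
python3 s.py
```

```text
t 12.425 tcp [602.5  80.7 179.9] w 20.0 | force n,up,y: 1.9 -3.1 0.8 | pos n,up,y: -224.9 579.8 123.9
```

Request:
play_rows --rows '[[[0.04,0,-0.05],[0,0,0]],[[0.01,0.1,0],[0,0,0]],[[0,0.08,0],[0,0,0]],[[0,0,0],[0,0,0]]]'

```text
time: 12.92
tool_pos: [603.7, 84.5, 178.1]
tcp_rot: [-3.132, 0.558, 3.072]
contact_force: [-6.3, -8.3, 1.0]
grip_width: 20.2
finger_force: 30.0
```

```bash
python3 s.py
```

```text
t 12.925 tcp [603.7  84.5 178.1] w 20.2 | force n,up,y: 4.3 -3.9 -8.8 | pos n,up,y: -226.9 579.4 127.7
```

Request:
play_rows --rows '[[[0.03,0,-0.04],[0,0,0]],[[0,0,0],[0,0,0]]]'

```text
time: 13.18
tool_pos: [604.6, 85.3, 177.0]
tcp_rot: [-3.134, 0.559, 3.071]
contact_force: [-6.0, -2.3, 0.5]
grip_width: 19.9
finger_force: 30.0
```

Request:
play_rows --rows '[[[0.03,0,-0.04],[0,0,0]],[[0,0,0],[0,0,0]]]'

```text
time: 13.42
tool_pos: [605.6, 85.6, 176.0]
tcp_rot: [-3.134, 0.559, 3.072]
contact_force: [-8.4, -2.1, 3.1]
grip_width: 20.1
finger_force: 30.0
```

Request:
play_rows --rows '[[[0.03,0,-0.04],[0,0,0]],[[0,0,0],[0,0,0]]]'

```text
time: 13.68
tool_pos: [606.4, 85.7, 174.9]
tcp_rot: [-3.134, 0.559, 3.072]
contact_force: [-8.5, -2.3, 3.8]
grip_width: 20.2
finger_force: 30.0
```

```bash
python3 s.py
```

```text
t 13.675 tcp [606.4  85.7 174.9] w 20.2 | force n,up,y: 8.1 -4.2 -2.9 | pos n,up,y: -231.0 579.5 129.1
```

Request:
play_rows --rows '[[[0,0.08,0],[0,0,0]],[[0.01,0.08,0],[0,0,0]],[[0,0,0],[0,0,0]]]'

```text
time: 14.05
tool_pos: [606.7, 90.7, 175.0]
tcp_rot: [-3.134, 0.559, 3.072]
contact_force: [-8.9, -1.0, 2.9]
grip_width: 19.8
finger_force: 30.0
```

```bash
python3 s.py
```

```text
t 14.05 tcp [606.7  90.7 175. ] w 19.8 | force n,up,y: 7.7 -5.1 -1.6 | pos n,up,y: -230.9 579.5 134.2
```

Request:
play_rows --rows '[[[0.01,0.16,0],[0,0,0]],[[0.01,0.16,0],[0,0,0]],[[0.01,0.16,0],[0,0,0]],[[0,0,0],[0,0,0]]]'

```text
time: 14.55
tool_pos: [607.7, 105.5, 175.1]
tcp_rot: [-3.134, 0.56, 3.072]
contact_force: [-8.6, 1.5, 3.8]
grip_width: 20.4
finger_force: 30.0
```

Request:
play_rows --rows '[[[0,0.08,0],[0,0,0]],[[0,0.06,0],[0,0,0]],[[0,0,0],[0,0,0]]]'

```text
time: 14.92
tool_pos: [607.5, 108.5, 174.8]
tcp_rot: [-3.133, 0.559, 3.072]
contact_force: [-9.1, -4.7, 4.0]
grip_width: 20.1
finger_force: 30.0
```

```bash
python3 s.py
```

```text
t 14.925 tcp [607.5 108.5 174.8] w 20.1 | force n,up,y: 8.5 -4.4 -5.3 | pos n,up,y: -230.7 579.0 151.9
```

```bash
python3 - <<'E'
from h import *
b=[Rz(-.072)@ball_c(.023,k) for k in np.arange(.95,-.06,-.1)]
print((np.diff(b,axis=0)/30).round(3)); print((b[-1]-b[0]).round(1))
E
```

```text
[[-0.08   0.006 -0.106]
 [-0.069  0.005 -0.114]
 [-0.058  0.004 -0.12 ]
 [-0.046  0.003 -0.125]
 [-0.033  0.002 -0.129]
 [-0.02   0.001 -0.132]
 [-0.007  0.    -0.133]
 [ 0.007 -0.    -0.133]
 [ 0.02  -0.001 -0.132]
 [ 0.033 -0.002 -0.129]]
[ -7.6   0.5 -37.6]
```

Request:
play_rows --rows '[[[-0.08,0,-0.11],[0,0,0]],[[-0.07,0,-0.11],[0,0,0]],[[-0.06,0,-0.12],[0,0,0]],[[-0.05,0,-0.12],[0,0,0]],[[0,0,0],[0,0,0]]]'

```text
time: 15.55
tool_pos: [601.0, 109.0, 161.9]
tcp_rot: [-3.134, 0.562, 3.071]
contact_force: [-3.0, -3.5, 2.3]
grip_width: 19.8
finger_force: 30.0
```

```bash
python3 s.py
```

```text
t 15.55 tcp [601.  109.  161.9] w 19.8 | force n,up,y: 3.5 -0.7 -3.7 | pos n,up,y: -236.9 565.9 151.9
```

Request:
play_rows --rows '[[[-0.03,0,-0.13],[0,0,0]],[[-0.02,0,-0.13],[0,0,0]],[[-0.01,0,-0.13],[0,0,0]],[[0.01,0,-0.13],[0,0,0]],[[0,0,0],[0,0,0]]]'

```text
time: 16.18
tool_pos: [599.9, 109.1, 145.8]
tcp_rot: [-3.135, 0.562, 3.071]
contact_force: [0.9, -5.8, 2.4]
grip_width: 19.9
finger_force: 30.0
```

```bash
python3 s.py; python3 -c "
from plant import get_obs; print(get_obs()['joint_positions'])"
```

```text
t 16.175 tcp [599.9 109.1 145.8] w 19.9 | force n,up,y: 1.1 2.5 -5.7 | pos n,up,y: -248.8 555.2 152.0
[ 0.11237188  0.32007821  1.91104137 -0.2892123   0.37144848 -1.14527638]
```

Request:
play_rows --rows '[[[0.02,0,-0.1],[0,0,0]],[[0.01,0,-0.06],[0,0,0]],[[0,0,0],[0,0,0]]]'

```text
time: 16.55
tool_pos: [600.7, 109.1, 141.0]
tcp_rot: [-3.135, 0.561, 3.071]
contact_force: [0.2, -5.4, 2.7]
grip_width: 20.4
finger_force: 30.0
```

```bash
python3 s.py
```

```text
t 16.55 tcp [600.7 109.1 141. ] w 20.4 | force n,up,y: 1.7 2.1 -5.4 | pos n,up,y: -253.1 552.8 152.0
```

Request:
play_rows --rows '[[[0.02,0,-0.1],[0,0,0]],[[0,0,0],[0,0,0]]]'

```text
time: 16.8
tool_pos: [602.0, 109.1, 139.4]
tcp_rot: [-3.135, 0.564, 3.071]
contact_force: [-4.1, -7.4, 10.2]
grip_width: 20.1
finger_force: 30.0
```

```bash
python3 s.py
```

```text
t 16.8 tcp [602.  109.1 139.4] w 20.1 | force n,up,y: 10.2 3.5 -7.7 | pos n,up,y: -255.2 552.8 152.1
```

Request:
play_rows --rows '[[[0,0,0],[0,0,0]],[[0,0,0],[0,0,0]],[[0,0,0],[0,0,0]]]' --hand -0.1

```text
time: 17.18
tool_pos: [600.3, 109.8, 137.3]
tcp_rot: [-3.135, 0.559, 3.072]
contact_force: [-1.3, -0.0, 0.3]
grip_width: 40.3
finger_force: 0.0
```

Request:
play_rows --rows '[[[-0.1,0.01,0.17],[0,0,0]],[[-0.2,0.02,0.33],[0,0,0]],[[-0.4,0.04,0.66],[0,0,0]],[[-0.5,0.04,0.8],[0,0,0]],[[-0.8,0.04,0.6],[0,0,0]],[[-1,0,0.2],[0,0,0]],[[-1,0,0],[0,0,0]],[[-1,0,0],[0,0,0]],[[0,0,0],[0,0,0]]]'

```text
time: 18.3
tool_pos: [448.7, 114.1, 221.2]
tcp_rot: [-3.135, 0.561, 3.072]
contact_force: [0.8, -0.2, 0.4]
grip_width: 41.5
finger_force: 0.0
```

```bash
python3 s.py; python3 - <<'E'
from h import *
cs=[cam("side"),cam("top")]; ims=[]
for n_,c in zip(["side","top"],cs):
    for q in ("knob_ball","bolt_axis","bolt_tip","keeper_foot"): print(n_,q,[(r["at"],round(r["p"],2)) for r in pinpoint(q,n_)])
    p=proj(c,(600,110,190)).astype(int); print(p); ims.append(cv2.resize(c[0][p[1]-60:p[1]+60,p[0]-50:p[0]+50,::-1],(400,480),interpolation=cv2.INTER_CUBIC))
cv2.imwrite("pics/c7.png",np.hstack(ims))
for k in (0,.15,.3,.5):
  for th in (.023,.035): P=Rz(-.072)@(ball_c(th,k)+[0,85.4+45,0])+[608.8,-24.5,0]; print(k,th,[proj(c,P)[::-1].round(1) for c in cs])
P=Rz(-.072)@(ball_c(.068,0)+[0,85.4,0])+[608.8,-24.5,0]; print("initial model",[proj(c,P)[::-1].round(1) for c in cs])
E
```

```text
t 18.3 tcp [448.7 114.1 221.2] w 41.5 | force n,up,y: -0.2 0.8 -0.2 | pos n,up,y: -96.3 482.4 146.1
side knob_ball [([279.9, 313.9], 0.83)]
side bolt_axis [([260.8, 290.4], 0.6)]
side bolt_tip [([288.6, 248.5], 0.57)]
side keeper_foot [([280.4, 254.7], 0.61)]
[301 262]
top knob_ball [([260.1, 277.4], 0.45)]
top bolt_axis [([237.9, 281.6], 0.79)]
top bolt_tip []
top keeper_foot [([233.7, 256.4], 0.97)]
[278 250]
0 0.023 [array([279.5, 313.1]), array([262.4, 279.5])]
0 0.035 [array([279.6, 313.7]), array([263.1, 279.3])]
0.15 0.023 [array([277. , 313.4]), array([262.6, 279.2])]
0.15 0.035 [array([277.1, 314.1]), array([263.3, 279.1])]
0.3 0.023 [array([274.1, 313.4]), array([262.3, 279. ])]
0.3 0.035 [array([274.2, 314.1]), array([263. , 278.8])]
0.5 0.023 [array([269.5, 312.6]), array([261.1, 278.7])]
0.5 0.035 [array([269.7, 313.4]), array([261.9, 278.6])]
initial model [array([263.3, 341.3]), array([267.3, 303.5])]
```

View pics/c7.png

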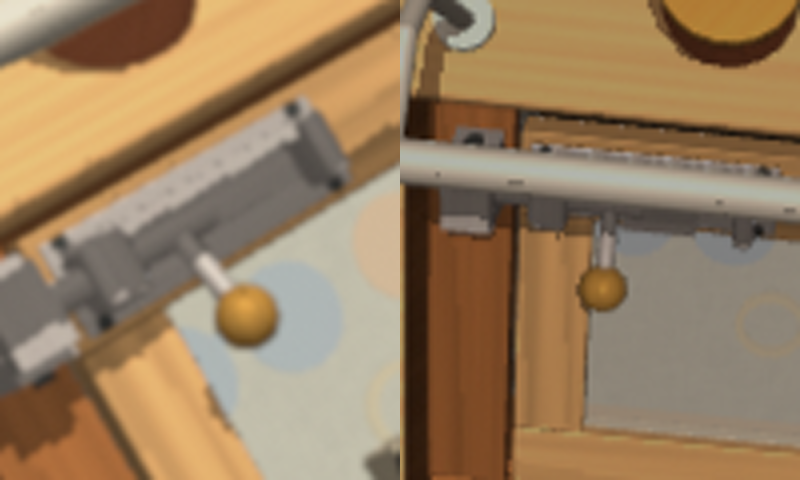

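```bash
python3 -c "
from plant import bot; print(bot.close_job())"
```

```text
the job is handed in; nothing more can be done
None
```

The flap is pressed in, the bolt is fully home in its keeper, and the knob is turned down to its stop in the locking notch. The arm is clear of everything, no contact with the light bar or goods showed, and I handed the job in at about 18.5 s.

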